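Feel for the tight spot on a lab linear stage

TASK

The sliding carriage of the linear stage on the bench drags somewhere along its rails. Stroke it gently all the way home against the stop at the white drive housing end, then all the way against the stop at the other end, feeling for the place where it drags. Then leave the carriage standing in the middle of that tight spot and let go, without forcing it on its springs or disturbing the other things on the bench.

Things in the scene. Friction and masses are not known exactly. Their poses are not given: they have to be found in the camera images.
- stage: Fixed linear stage: aluminium base plate 120 x 274 x 12 mm with two steel rods along its y axis. Origin: centre of its underside. +y is the direction of travel towards the white drive housing (y = 137 to 207 mm, 120 mm wide, 55 mm high); the other end (-y) has only a low end block 36 mm high. x is across the rods.
- runner (a joint): Travel (m) of the carriage's lower runner along the stage's y: 0 at the open end's stop, 0.18 at the housing's; the post stands at stage y = this + deck shift - 0.09, x = 0. Drag about 2 N (+15 N per m/s), but 5 to 8 N more over some 15 mm at one tight spot, alike both ways, at an unknown place 25 mm or more from either stop: not visible, only felt. It stays where left.
- deck (a joint): Shift in m along the stage's y axis of the carriage's top plate (with the post) on the leaf springs that carry it on the runner: 0 relaxed, + towards the housing, 3 N per mm. So it shows the push on the carriage: 5 mm means 15 N, which is too much.
- post_mid (a point): Grip point of the carriage's handle, a black plastic post 20 mm in diameter and 50 mm tall, upright at the centre of the aluminium top plate (120 mm across x 70 mm along the travel x 10 mm thick, top 50 mm above the bench). The point lies on the post's axis, 78 mm above the bench; the post's top is at 100 mm. Axes as the stage's.
- shoe (a joint): The sprung shoe of the tight spot, hidden inside the stage: 0 when free, pressed down by 0.0001 to 0.0002 m when the carriage stands on the tight spot. Its movement is far below the reading noise.
- tip_box: Loose pipette tip box, 88 x 128 x 66 mm, beyond the stage. Origin: centre of its underside. Leave alone.
- bottle: Loose squat jar, 56 mm in diameter, 85 mm tall, beyond the stage. Origin: centre of its underside. Leave alone.
- pipette: Loose hand pipette lying on the bench on the robot's side of the stage, about 250 mm long along its y axis (y = -130 to +120 mm), 26 mm high. Origin on the bench under its body. Leave alone.

How it is judged:
On the way, in this order (a step that is already met when the one before it is completed fails the run):
1. the carriage is against the stop at the housing end (value of joint runner above 0.178 m), for 0.1 s.
2. the carriage is against the stop at the open end (value of joint runner below 0.002 m), for 0.1 s.
At the end, for the whole second after the job is handed in: the carriage stands still on the tight spot, within about 6 mm of its middle (so that the hidden shoe is pressed down by more than 0.05 mm), the springs of its top plate relaxed to within 1.5 mm, after having been against the housing-end stop and then the open-end stop (value of joint shoe above 5e-05 m and velocity of joint runner between -0.003 and 0.003 m/s and value of joint deck between -0.0015 and 0.0015 m); the robot touches nothing.
It fails at once if the carriage is forced: more than 15 N on its springs (top plate shifted more than 5 mm) (value of joint deck above 0.005 m or value of joint deck below -0.005 m).
It fails at once if a bystander is moved by more than 15 mm (distance of any of tip_box, bottle, pipette from where it was at the start of the episode above 0.015 m).
It also fails if it takes over 69 s, if anything falls off the work surface, if the arm or the gripper's body presses on something with over 40 N, if the wrist force passes 120 N, or if a joint passes its speed limit or range.

ROBOT

A 6-joint arm with a two-finger parallel gripper is mounted at the origin on the work surface. World frame = base frame: x ahead of the robot, y to its left, z up, the work surface at z = 0. Lengths are in m, angles in rad, forces in N, time in s.
With the tool pointing down it reaches from about 0.325 to 0.85 m from the base axis. Payload 4.4 kg.
Tool frame: the origin (TCP) lies on the front face of the gripper's body, between the roots of the fingers; the fingertips stand 97 mm ahead of it and the grasp point (between the pads) lies 78 mm ahead of it (bot.tcp_to_grasp is the distance from the TCP to the grasp point, in m); x points along the fingers, z is the direction in which the jaws open and shut, and the axes are right-handed (so a half turn about x gives the same grasp; the last joint's range is limited). The gripper opens to 94 mm and grips with 3 to 60 N. Pads are 16 mm wide; open, the fingers measure 119 mm over their backs; the gripper's body (75 mm by 177 mm) begins 78 mm behind the grasp point.
Start: joints at [1.167, 0.207, 1.542, -0, 1.393, -0.15], TCP at [0.144, 0.557, 0.303] pointing down, gripper open.
Joint ranges: [-2.73, 2.73], [-0.86, 2.22], [0.23, 2.46], [-1.11, 4.25], [0.08, 2.63], [-2.82, 2.82]. Speed limits (rad/s): [2.79, 2.79, 3.14, 3.14, 3.14, 3.14].

INTERFACE

Orientations are given as a unit quaternion [x, y, z, w].
In Python, from plant import bot gives the robot as it stands.
- The arm moves only by the tool arm_command, never from a script. Its arguments are lists of equal length, an entry for each row: "rotation": the turn, a rotation vector about the tool's x, y, z in degrees, a list of three; "dp": the shift along the tool's x, y, z in mm, a list of three; "hand": the finger opening in mm, from 0 to 94. A call has 1 to 20 rows; each row shifts and turns the commanded pose from where the row before left it, along the tool's axes as they then stand; what a row does not reach is not made up. A row lasts 1/10 s, in which the tool goes at most 50 mm and 8.59 degrees, less where a joint would pass 70% of its speed; a pose out of reach is approached as far as the arm can. A call with a gripper value outside its range is refused whole. The fingers move at their own pace and stop on an object; the grip force is fixed at half the most. Time passes only in rows, so rows that do not move let the fingers close. It gives the time, the measured TCP pose, the force and the opening at its end, in the units of the state.
- bot.observe(): the state, without advancing time (a new reading comes with each control period).
- bot.snapshot(name): name is "scene" or "top"; returns a dict with "frame" (384x512x3 uint8, blue, green, red), "K" (3x3 intrinsics, pixels), "dist_coeffs" ([k1, k2, p1, p2, k3] as OpenCV has them; the pictures are not rectified), "extrinsics" (4x4, takes a point from world to camera coordinates). Camera axes: x right, y up, looking along -z (the intrinsics and any distortion apply to the point x, -y, -z); pixel columns grow to the right and rows downward; lengths in m; the calibration is good to about 2 mm. A picture is of the moment at which its call begins. There is no depth.
- bot.hand_in(): hands the job in, once; it reports no verdict.
The state is a dict: "t": time; "qpos": joint angles; "dq": joint speeds; "tau": joint torques, N m; "eef_pos": TCP position; "tcp_rot": TCP orientation; "force": force on the tool from outside, world axes, zero at the start; "moment": the same for the moment, N m; "gripper_width": opening from 0.0 (shut) to 1.0 (fully open).
Only numpy, scipy, OpenCV 4.12 (cv2) and the standard library are available. Lean on these libraries where they do the work, as an engineer would, in place of code of your own. Each camera call takes 0.05 s, during which the arm holds its last target.

## Working session

There is one attempt and no reset: what is moved stays moved. The work goes in short steps, Python scripts to look and compute and a tool call to move; the robot and the scene stay as the last step left them, time stands still between calls to the robot, and variables do not carry over. Pictures are saved under pics/ and viewed, and the job is handed in when it is done.

Besides the shell and the picture viewer there is one more tool, called after "Request:" by a JSON object that holds its "api" and its "payload". arm_command: Moves the arm, as the interface text tells. Its arguments: {"type":"object","properties":{"rotation":{"type":"array","items":{"type":"array","items":{"type":"number"}}},"dp":{"type":"array","items":{"type":"array","items":{"type":"number"}}},"hand":{"type":"array","items":{"type":"number"}}},"required":["rotation","dp","hand"]}

```bash
ls; mkdir -p pics; python3 - <<'E'
from plant import bot
import cv2
print(bot.observe())
for n in("scene","top"):
    s=bot.snapshot(n); cv2.imwrite(f"pics/{n}0.png",s["frame"]); print(n,s["K"],s["dist_coeffs"],s["extrinsics"])
E
```

```text
pics
{'t': 0.0, 'qpos': array([ 1.16648213e+00,  2.07422313e-01,  1.54291491e+00, -1.85316403e-05,
        1.39348037e+00, -1.50460896e-01]), 'dq': array([-5.36304965e-04, -9.31701798e-05,  1.61267326e-03,  2.10831375e-03,
        5.41915867e-04, -1.14010568e-03]), 'tau': array([ 3.56242617e-04, -3.70885170e+01, -2.81414258e+01,  6.98701129e-02,
        3.62397835e-02, -1.73755025e-04]), 'eef_pos': array([0.14416838, 0.55604078, 0.30150777]), 'tcp_rot': array([-0.43307369,  0.55995397,  0.43229712,  0.55858566]), 'force': array([ 0.1683535 ,  0.22229731, -0.16478146]), 'moment': array([ 0.05676859, -0.02055194,  0.04139801]), 'gripper_width': 0.9971840856701849}
scene [[384.90108366   0.         256.11406391]
 [  0.         384.90108366 197.08478115]
 [  0.           0.           1.        ]] [-0.0269  0.      0.      0.      0.    ] [[-1.14157086e-02  9.99934246e-01  1.08858433e-03 -4.28689646e-02]
 [-8.37538879e-01 -1.01564431e-02  5.46283327e-01  4.40161228e-01]
 [ 5.46258463e-01  5.32447957e-03  8.37599750e-01 -1.15432808e+00]
 [ 0.00000000e+00  0.00000000e+00  0.00000000e+00  1.00000000e+00]]
top [[368.68376179   0.         253.97497267]
 [  0.         368.68376179 194.84479277]
 [  0.           0.           1.        ]] [0.00668675 0.         0.         0.         0.        ] [[ 3.06634104e-02 -9.99529679e-01 -4.19654367e-04  6.01266768e-03]
 [ 9.96707312e-01  3.05452912e-02  7.51100491e-02 -5.95319118e-01]
 [-7.50619048e-02 -2.72140283e-03  9.97175162e-01 -7.81462249e-01]
 [ 0.00000000e+00  0.00000000e+00  0.00000000e+00  1.00000000e+00]]
```

View pics/scene0.png

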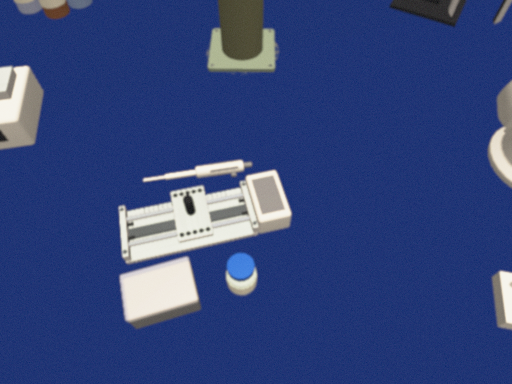

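View pics/top0.png

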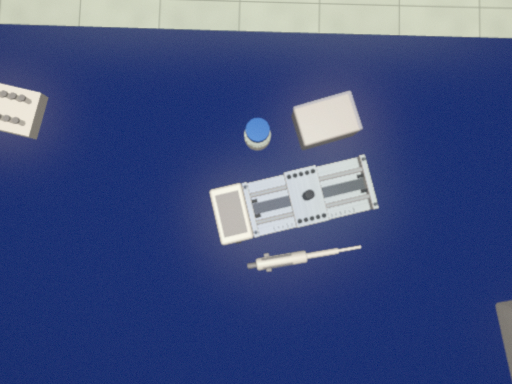

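The scene view shows the stage with its post at about (189,204) and the housing at (268,200). The top view shows the post at about (308,195), the housing at (232,214), the pipette at (300,259), the jar at (257,134) and the tip box at (327,119). Next I'll measure these.

```bash
cat > h.py <<'E'
import numpy as np, cv2
from plant import bot
def ray(s,px):
    u=cv2.undistortPoints(np.array([[px]],float),s["K"],np.array(s["dist_coeffs"]))[0,0]
    E=s["extrinsics"];R=E[:3,:3];c=-R.T@E[:3,3]
    d=R.T@np.array([u[0],-u[1],-1]);return c,d/np.linalg.norm(d)
def onz(s,px,z):
    c,d=ray(s,px);return c+d*(z-c[2])/d[2]
def proj(s,P):
    E=s["extrinsics"];p=E[:3,:3]@np.array(P)+E[:3,3]
    return cv2.projectPoints(np.array([[p[0],-p[1],-p[2]]]),np.zeros(3),np.zeros(3),s["K"],np.array(s["dist_coeffs"]))[0].ravel()
def tri(a,pa,b,pb):
    c1,d1=ray(a,pa);c2,d2=ray(b,pb)
    t=np.linalg.lstsq(np.c_[d1,-d2],c2-c1,rcond=None)[0]
    p=c1+t[0]*d1;q=c2+t[1]*d2;return (p+q)/2,np.linalg.norm(p-q)
E
python3 - <<'E'
from h import *
t=bot.snapshot("top");s=bot.snapshot("scene")
for n,im,(x,y,w,h) in(("top",t,(200,90,190,190)),("scene",s,(110,150,190,180))):
    cv2.imwrite(f"pics/{n}c.png",cv2.resize(im["frame"][y:y+h,x:x+w],None,fx=4 if 0 else 3,fy=3,interpolation=cv2.INTER_CUBIC))
f=t["frame"].astype(int)
# post dark mask
def blob(f,box,th=60):
    x,y,w,h=box;m=(f[y:y+h,x:x+w].max(2)<th).astype(np.uint8)
    n,l,st,c=cv2.connectedComponentsWithStats(m)
    for i in range(1,n):
        if st[i,4]>15: print(st[i]+[x,y,0,0,0],c[i]+[x,y])
print("top");blob(f,(285,165,45,60))
print("scene");blob(s["frame"].astype(int),(170,185,45,55))
# light contour of stage
hsv=cv2.cvtColor(t["frame"],cv2.COLOR_BGR2HSV)
m=((hsv[...,1]<110)&(hsv[...,2]>90)).astype(np.uint8);m[:60]=0
m=cv2.morphologyEx(m,cv2.MORPH_CLOSE,np.ones((7,7)))
cs,_=cv2.findContours(m,cv2.RETR_EXTERNAL,cv2.CHAIN_APPROX_NONE)
for c in cs:
    if cv2.contourArea(c)>150:
        r=cv2.minAreaRect(c);print(r,cv2.boxPoints(r).round(1).tolist())
E
```

```text
top
scene
[185 196   9  18 106] [188.8490566  204.64150943]
((503.0, 339.5), (79.0, 16.0), 90.0) [[495.0, 300.0], [511.0, 300.0], [511.0, 379.0], [495.0, 379.0]]
((257.0, 140.0), (20.0, 28.0), 90.0) [[243.0, 130.0], [271.0, 130.0], [271.0, 150.0], [243.0, 150.0]]
((291.555908203125, 181.42990112304688), (164.6669921875, 176.31881713867188), 75.46554565429688) [[185.60000610351562, 123.9000015258789], [356.20001220703125, 79.5999984741211], [397.6000061035156, 239.0], [226.89999389648438, 283.29998779296875]]
((24.0, 110.5), (65.0, 48.0), 90.0) [[-0.0, 78.0], [48.0, 78.0], [48.0, 143.0], [0.0, 143.0]]
```

View pics/topc.png

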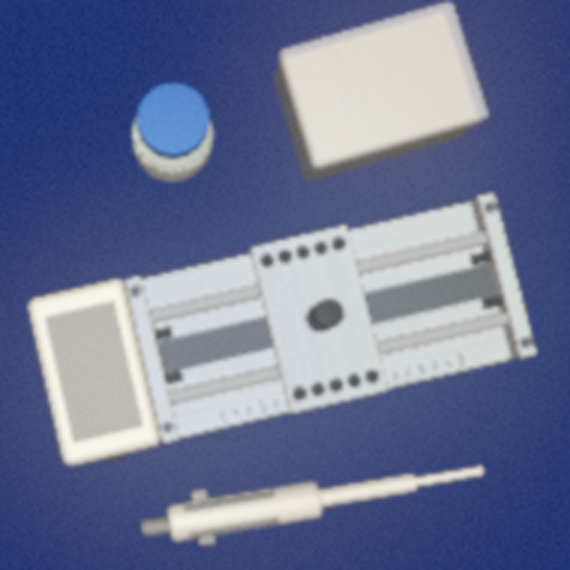

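View pics/scenec.png

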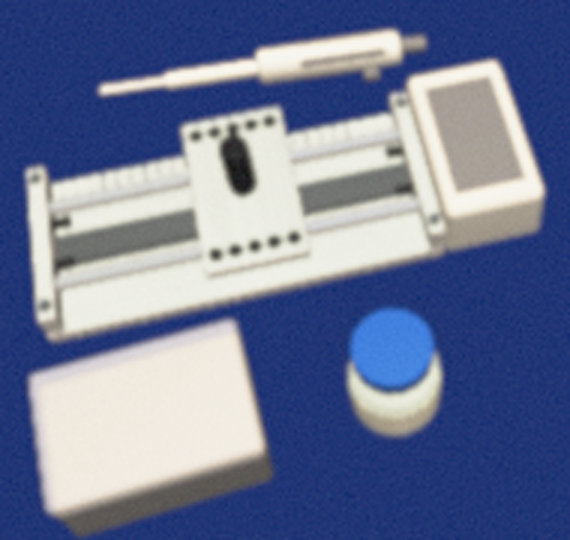

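```bash
cat >> h.py <<'E'
E
python3 - <<'E'
from h import *
t=bot.snapshot("top");s=bot.snapshot("scene")
T=lambda p:(p[0]/3+200-.33,p[1]/3+90-.33); S=lambda p:(p[0]/3+110-.33,p[1]/3+150-.33)
def q(f,im,pts,z): return np.array([onz(im,f(p),z)[:2] for p in pts])
for n,f,im,H,E,P in (("top",T,t,[(30,303),(122,278),(158,443),(68,465)],[(494,196),(535,354)],[(252,247),(348,226),(385,388),(291,411)]),
  ("scene",S,s,[(408,80),(497,60),(545,190),(452,218)],[(25,172),(45,332)],[(180,125),(280,107),(310,252),(212,273)])):
    h=q(f,im,H,.055);e=q(f,im,E,.036);p=q(f,im,P,.05)
    print(n,"housing",h.mean(0),"end",e.mean(0),"plate",p.mean(0))
    d=h.mean(0)-e.mean(0);print(" len",np.linalg.norm(d),"ang of y axis",np.degrees(np.arctan2(d[1],d[0])), "ends width",np.linalg.norm(e[0]-e[1]))
    for a in (h,p): print("  sides",[round(float(np.linalg.norm(a[i]-a[i-1])),4) for i in range(4)],[round(float(np.degrees(np.arctan2(*(a[i]-a[i-1])[::-1]))),1) for i in range(4)])
# post axis: top view top at crop ~ ; scene top of post
f=t["frame"][180:210,295:322].max(2).astype(int)
m=(f<100).astype(np.uint8);n,l,st,c=cv2.connectedComponentsWithStats(m)
print([(st[i].tolist(),(c[i]+[295,180]).tolist()) for i in range(1,n)])
i=1+np.argmax(st[1:,4]);pt=c[i]+[295,180]
print("top-blob at z .1",onz(t,pt,.1),"z.078",onz(t,pt,.078),"z.05",onz(t,pt,.05))
print("scene top (236,148)",onz(s,S((234,147)),.1),"base",onz(s,S((244,186)),.05), "blob mid z.075",onz(s,(188.85,204.64),.075))
E
```

```text
top housing [0.55177935 0.07050236] end [ 0.63092267 -0.2263553 ] plate [ 0.59471379 -0.08524962]
 len 0.30722651439177545 ang of y axis 104.92804431672167 ends width 0.1168090515980038
  sides [0.1155, 0.0665, 0.1174, 0.0639] [15.4, -73.0, -165.8, 105.4]
  sides [0.1182, 0.0695, 0.1167, 0.0677] [14.7, -75.8, -166.2, 105.4]
scene housing [0.55396607 0.07397436] end [ 0.63750981 -0.2233192 ] plate [ 0.59504343 -0.08303317]
 len 0.3088090274106179 ang of y axis 105.69612169065724 ends width 0.12691483900543052
  sides [0.1178, 0.067, 0.1139, 0.0667] [-164.1, 106.3, 15.6, -70.3]
  sides [0.1215, 0.0713, 0.1198, 0.0649] [-162.5, 103.2, 14.4, -75.5]
[([14, 11, 4, 6, 12], [310.8333333333333, 193.16666666666666]), ([8, 13, 6, 6, 19], [304.94736842105266, 196.05263157894737])]
top-blob at z .1 [ 0.58970343 -0.07631575  0.1       ] z.078 [ 0.59138044 -0.07930541  0.078     ] z.05 [ 0.59351483 -0.08311043  0.05      ]
scene top (236,148) [ 0.59544491 -0.08317115  0.1       ] base [ 0.59484873 -0.08380029  0.05      ] blob mid z.075 [ 0.59349585 -0.08472571  0.075     ]
```

```bash
cat >> h.py <<'E'
from scipy.spatial.transform import Rotation as Ro
A=np.radians(105.2); YS=np.array([np.cos(A),np.sin(A),0])
def plan(target,zdir=YS):
    o=bot.observe();R=Ro.from_quat(o["tcp_rot"]).as_matrix()
    x=np.array([0,0,-1.]);z=np.array(zdir);z=z if z@R[:,2]>0 else -z
    Rt=np.c_[x,np.cross(z,x),z]
    print("t",o["t"],"pos",o["eef_pos"],"F",o["force"],"w",o["gripper_width"]*94)
    print("axes\n",R.round(3))
    print("rotvec tool deg",np.degrees(Ro.from_matrix(R.T@Rt).as_rotvec()).round(2))
    d=np.array(target)-o["eef_pos"]
    print("dp in current frame",(R.T@d*1000).round(1),"in final frame",(Rt.T@d*1000).round(1),"bot",bot.tcp_to_grasp)
E
python3 - <<'E'
from h import *
plan([.595,-.084,.083+.078+.06])
E
```

```text
t 0.3 pos [0.14429729 0.5563935  0.30224999] F [-0.29953054  0.58079633 -0.70528773] w 93.72872019452315
axes
 [[-0.    -0.968  0.251]
 [-0.001  0.251  0.968]
 [-1.     0.    -0.001]]
rotvec tool deg [-2.974e+01 -4.000e-02 -2.000e-02]
dp in current frame [  81.6 -597.  -506.7] in final frame [  81.2 -267.  -736.2] bot 0.0784
```

Request:
{"api": "arm_command", "payload": {"rotation": [[0,0,0],[0,0,0],[0,0,0],[0,0,0],[0,0,0],[0,0,0],[0,0,0],[0,0,0],[0,0,0],[0,0,0],[0,0,0],[0,0,0],[0,0,0],[0,0,0],[0,0,0],[0,0,0],[0,0,0],[0,0,0],[0,0,0],[0,0,0]], "dp": [[0,-15,-12],[0,-30,-25],[0,-31,-26],[0,-31,-26],[0,-31,-26],[0,-31,-26],[0,-31,-26],[0,-31,-26],[0,-31,-26],[0,-31,-26],[0,-31,-26],[0,-31,-26],[0,-31,-26],[0,-31,-26],[0,-31,-26],[0,-31,-26],[0,-31,-26],[0,-31,-26],[0,-31,-26],[0,-25,-22]], "hand": [94,94,94,94,94,94,94,94,94,94,94,94,94,94,94,94,94,94,94,94]}}

```text
t: 2.3
eef_pos: [0.5967, -0.0813, 0.3026]
tcp_rot: [-0.432, 0.56, 0.432, 0.559]
force: [-0.2, 1.1, -0.1]
gripper_width: 0.999
```

Request:
{"api": "arm_command", "payload": {"rotation": [[-5,0,0],[-5,0,0],[-5,0,0],[-5,0,0],[-5,0,0],[-4.7,0,0],[0,0,0],[0,0,0]], "dp": [[5,0,0],[10,0,0],[10,0,0],[10,0,0],[10,0,0],[5,0,0],[0,0,0],[0,0,0]], "hand": [94,94,94,94,94,94,94,94]}}

```text
t: 3.1
eef_pos: [0.596, -0.0789, 0.2528]
tcp_rot: [-0.561, 0.43, 0.561, 0.43]
force: [-0.1, -0.2, -0.3]
gripper_width: 1.0
```

```bash
python3 - <<'E'
from h import *
plan([.595,-.084,.083+.078])
for n in("scene","top"):
    s=bot.snapshot(n); cv2.imwrite(f"pics/{n}1.png",s["frame"])
E
```

```text
t 3.1 pos [ 0.59602602 -0.07888472  0.25278079] F [-0.11086578 -0.16311809 -0.32315894] w 94.0080656266799
axes
 [[-0.    -0.966 -0.259]
 [-0.    -0.259  0.966]
 [-1.     0.    -0.   ]]
rotvec tool deg [-0.17 -0.01 -0.02]
dp in current frame [91.8  2.3 -4.7] in final frame [91.8  2.3 -4.7] bot 0.0784
```

View pics/scene1.png

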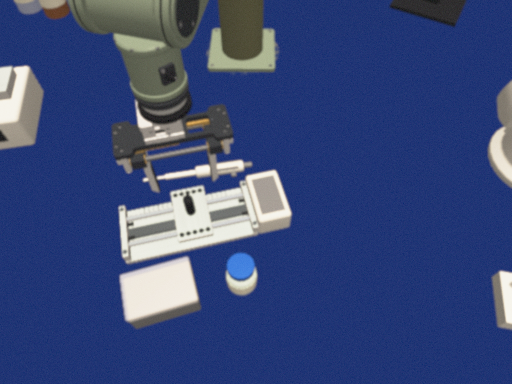

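Request:
{"api": "arm_command", "payload": {"rotation": [[0,0,0],[0,0,0],[0,0,0],[0,0,0]], "dp": [[10,1,-2],[15,1.3,-2.7],[10,0,0],[0,0,0]], "hand": [94,94,94,94]}}

```text
t: 3.6
eef_pos: [0.5938, -0.0831, 0.2144]
tcp_rot: [-0.56, 0.431, 0.563, 0.429]
force: [0.5, 0.7, 0.0]
gripper_width: 1.003
```

```bash
python3 - <<'E'
from h import *
plan([.595,-.084,.083+.078])
s=bot.snapshot("scene"); cv2.imwrite(f"pics/scene2.png",cv2.resize(s["frame"][130:280,100:300],None,fx=4,fy=4,interpolation=cv2.INTER_CUBIC))
E
```

```text
t 3.6 pos [ 0.59375545 -0.08307168  0.21437055] F [0.50856275 0.70993859 0.02293489] w 94.2646451749762
axes
 [[-0.006 -0.965 -0.261]
 [ 0.002 -0.261  0.965]
 [-1.     0.005  0.003]]
rotvec tool deg [-0.06  0.18 -0.29]
dp in current frame [53.4 -1.2 -1.4] in final frame [53.4 -1.  -1.2] bot 0.0784
```

View pics/scene2.png

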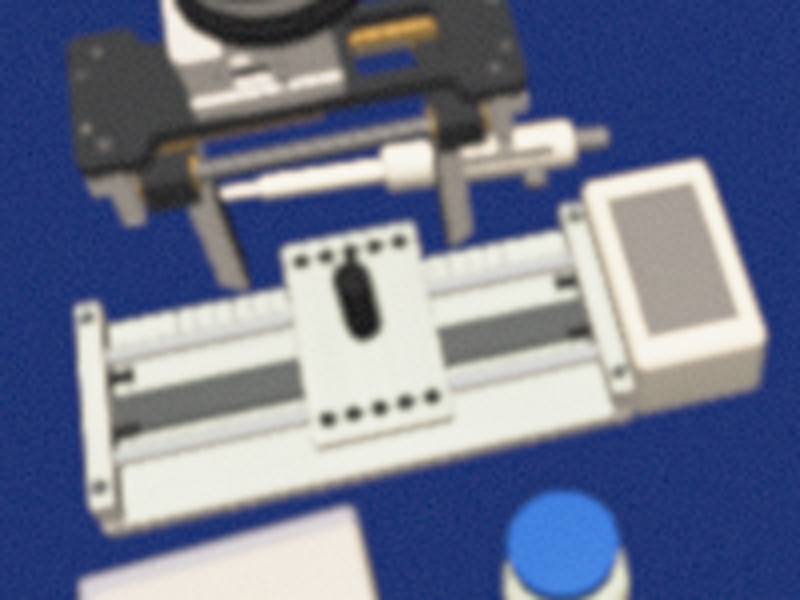

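The jaws straddle the post along the travel. The tips are at crop (235,285) and (455,240), with the post between them at (350,270). I'll check the x alignment by projection, then descend.

```bash
python3 - <<'E'
from h import *
s=bot.snapshot("scene")
p=proj(s,[.594,-.083,.117]);print("pred tips mid (crop)",(p-[100,130])*4,"seen 345,262")
p=proj(s,[.595,-.084,.100]);print("pred post top (crop)",(p-[100,130])*4,"seen ~350,262")
E
```

```text
pred tips mid (crop) [346.09296995 252.75012633] seen 345,262
pred post top (crop) [349.07498804 273.89210036] seen ~350,262
```

Request:
{"api": "arm_command", "payload": {"rotation": [[0,0,0],[0,0,0],[0,0,0],[0,0,0],[0,0,0],[0,0,0]], "dp": [[8,-0.5,-0.5],[15,-0.5,-0.5],[15,0,0],[10,0,0],[5,0,0],[0,0,0]], "hand": [94,94,94,94,94,94]}}

```text
t: 4.3
eef_pos: [0.596, -0.0839, 0.1631]
tcp_rot: [-0.561, 0.43, 0.562, 0.429]
force: [-0.3, 0.5, 1.0]
gripper_width: 0.996
```

```bash
python3 - <<'E'
from h import *
plan([.595,-.084,.083+.078])
s=bot.snapshot("scene"); cv2.imwrite(f"pics/scene3.png",cv2.resize(s["frame"][130:280,100:300],None,fx=4,fy=4,interpolation=cv2.INTER_CUBIC))
E
```

```text
t 4.3 pos [ 0.59596199 -0.08388603  0.16312559] F [-0.33458611  0.46555934  1.01217282] w 93.64556951832097
axes
 [[-0.003 -0.965 -0.261]
 [ 0.001 -0.261  0.965]
 [-1.     0.002  0.001]]
rotvec tool deg [-0.04  0.08 -0.13]
dp in current frame [2.1 1.  0.1] in final frame [2.1 1.  0.1] bot 0.0784
```

View pics/scene3.png

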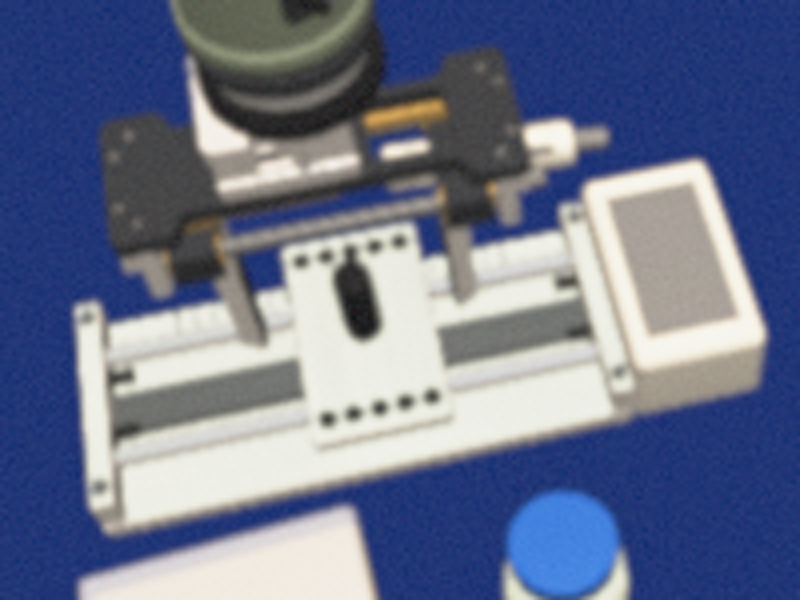

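Tips are at crop (255,342) and (465,298), level with the post's lower part at (358,325), so the post sits between the pads. Closing.

Request:
{"api": "arm_command", "payload": {"rotation": [[0,0,0],[0,0,0],[0,0,0],[0,0,0],[0,0,0],[0,0,0],[0,0,0],[0,0,0],[0,0,0],[0,0,0],[0,0,0],[0,0,0]], "dp": [[0,0,0],[0,0,0],[0,0,0],[0,0,0],[0,0,0],[0,0,0],[0,0,0],[0,0,0],[0,0,0],[0,0,0],[0,0,0],[0,0,0]], "hand": [60,50,45,40,36,33,30,27,24,22,20,18]}}

```text
t: 5.55
eef_pos: [0.5966, -0.0839, 0.1646]
tcp_rot: [-0.561, 0.43, 0.562, 0.43]
force: [-0.1, 0.5, 0.4]
gripper_width: 0.21
```

```bash
cat >> h.py <<'E'
X0=np.array([.595,-.084,0])
def st(o=None):
    o=o or bot.observe();f=o["force"];p=(o["eef_pos"]-X0)*1000
    XS=np.array([YS[1],-YS[0],0])
    print("t %.1f s(y) %.1f x %.1f z %.1f | Fy %.2f Fx %.2f Fz %.2f w %.1f"%(o["t"],p@YS,p@XS,p[2],f@YS,f@XS,f[2],o["gripper_width"]*94))
E
python3 -c "from h import *;st()"
```

```text
t 5.5 s(y) -0.3 x 1.6 z 164.6 | Fy 0.53 Fx 0.04 Fz 0.36 w 19.7
```

Request:
{"api": "arm_command", "payload": {"rotation": [[0,0,0],[0,0,0],[0,0,0]], "dp": [[0,0,1],[0,0,2],[0,0,2]], "hand": [15,15,15]}}

```text
t: 5.85
eef_pos: [0.5955, -0.0798, 0.1647]
tcp_rot: [0.562, -0.43, -0.561, -0.429]
force: [1.0, -2.6, -1.1]
gripper_width: 0.204
```

Request:
{"api": "arm_command", "payload": {"rotation": [[0,0,0],[0,0,0]], "dp": [[0,0,2],[0,0,2]], "hand": [15,15]}}

```text
t: 6.05
eef_pos: [0.5944, -0.0755, 0.1646]
tcp_rot: [0.562, -0.43, -0.561, -0.43]
force: [1.6, -1.9, -1.4]
gripper_width: 0.21
```

Request:
{"api": "arm_command", "payload": {"rotation": [[0,0,0],[0,0,0]], "dp": [[0,0,2],[0,0,2]], "hand": [15,15]}}

```text
t: 6.25
eef_pos: [0.5933, -0.0714, 0.1646]
tcp_rot: [0.562, -0.43, -0.562, -0.43]
force: [0.9, -1.5, -1.0]
gripper_width: 0.206
```

Request:
{"api": "arm_command", "payload": {"rotation": [[0,0,0],[0,0,0]], "dp": [[0,0,2],[0,0,2]], "hand": [15,15]}}

```text
t: 6.45
eef_pos: [0.5922, -0.0675, 0.1646]
tcp_rot: [0.562, -0.43, -0.562, -0.43]
force: [0.8, -2.1, -2.1]
gripper_width: 0.209
```

Request:
{"api": "arm_command", "payload": {"rotation": [[0,0,0],[0,0,0]], "dp": [[0,0,2],[0,0,2]], "hand": [15,15]}}

```text
t: 6.65
eef_pos: [0.5912, -0.0637, 0.1646]
tcp_rot: [0.562, -0.43, -0.562, -0.43]
force: [0.4, -1.9, -0.7]
gripper_width: 0.206
```

Request:
{"api": "arm_command", "payload": {"rotation": [[0,0,0],[0,0,0]], "dp": [[0,0,2],[0,0,2]], "hand": [15,15]}}

```text
t: 6.85
eef_pos: [0.5902, -0.0598, 0.1647]
tcp_rot: [0.562, -0.43, -0.562, -0.43]
force: [0.6, -1.5, -1.8]
gripper_width: 0.204
```

Request:
{"api": "arm_command", "payload": {"rotation": [[0,0,0],[0,0,0]], "dp": [[0,0,2],[0,0,2]], "hand": [15,15]}}

```text
t: 7.05
eef_pos: [0.5891, -0.0559, 0.1646]
tcp_rot: [0.562, -0.43, -0.562, -0.43]
force: [1.2, -2.9, -1.5]
gripper_width: 0.208
```

Request:
{"api": "arm_command", "payload": {"rotation": [[0,0,0],[0,0,0]], "dp": [[0,0,2],[0,0,2]], "hand": [15,15]}}

```text
t: 7.25
eef_pos: [0.5881, -0.0521, 0.1647]
tcp_rot: [0.562, -0.43, -0.562, -0.43]
force: [0.7, -1.7, -2.3]
gripper_width: 0.207
```

Request:
{"api": "arm_command", "payload": {"rotation": [[0,0,0],[0,0,0]], "dp": [[0,0,2],[0,0,2]], "hand": [15,15]}}

```text
t: 7.45
eef_pos: [0.587, -0.0482, 0.1646]
tcp_rot: [0.562, -0.43, -0.562, -0.43]
force: [1.0, -1.8, -1.6]
gripper_width: 0.206
```

Request:
{"api": "arm_command", "payload": {"rotation": [[0,0,0],[0,0,0]], "dp": [[0,0,2],[0,0,2]], "hand": [15,15]}}

```text
t: 7.65
eef_pos: [0.586, -0.0443, 0.1646]
tcp_rot: [0.562, -0.43, -0.562, -0.43]
force: [1.7, -2.4, -1.9]
gripper_width: 0.208
```

Request:
{"api": "arm_command", "payload": {"rotation": [[0,0,0],[0,0,0]], "dp": [[0,0,2],[0,0,2]], "hand": [15,15]}}

```text
t: 7.85
eef_pos: [0.5851, -0.0411, 0.1647]
tcp_rot: [0.562, -0.43, -0.561, -0.429]
force: [2.8, -4.9, -3.9]
gripper_width: 0.208
```

Request:
{"api": "arm_command", "payload": {"rotation": [[0,0,0],[0,0,0]], "dp": [[0,0,2],[0,0,2]], "hand": [15,15]}}

```text
t: 8.05
eef_pos: [0.5844, -0.0385, 0.1647]
tcp_rot: [0.563, -0.43, -0.56, -0.429]
force: [3.6, -8.5, -4.5]
gripper_width: 0.209
```

Resistance is rising at travel s≈45 mm, about 35 mm short of the stop, so this is probably the tight spot. I'll continue in finer steps.

Request:
{"api": "arm_command", "payload": {"rotation": [[0,0,0],[0,0,0]], "dp": [[0,0,1],[0,0,1]], "hand": [15,15]}}

```text
t: 8.25
eef_pos: [0.5839, -0.0367, 0.1647]
tcp_rot: [0.563, -0.43, -0.56, -0.429]
force: [3.0, -7.6, -4.5]
gripper_width: 0.207
```

Request:
{"api": "arm_command", "payload": {"rotation": [[0,0,0],[0,0,0]], "dp": [[0,0,1],[0,0,1]], "hand": [15,15]}}

```text
t: 8.45
eef_pos: [0.5834, -0.0348, 0.1647]
tcp_rot: [0.563, -0.43, -0.56, -0.429]
force: [2.9, -7.7, -3.8]
gripper_width: 0.207
```

Request:
{"api": "arm_command", "payload": {"rotation": [[0,0,0],[0,0,0]], "dp": [[0,0,1],[0,0,1]], "hand": [15,15]}}

```text
t: 8.65
eef_pos: [0.5829, -0.0329, 0.1647]
tcp_rot: [0.563, -0.43, -0.56, -0.429]
force: [2.8, -8.1, -4.3]
gripper_width: 0.204
```

Request:
{"api": "arm_command", "payload": {"rotation": [[0,0,0],[0,0,0]], "dp": [[0,0,1],[0,0,1]], "hand": [15,15]}}

```text
t: 8.85
eef_pos: [0.5824, -0.0309, 0.1647]
tcp_rot: [0.563, -0.43, -0.56, -0.429]
force: [3.2, -7.6, -3.8]
gripper_width: 0.209
```

Request:
{"api": "arm_command", "payload": {"rotation": [[0,0,0],[0,0,0]], "dp": [[0,0,1],[0,0,1]], "hand": [15,15]}}

```text
t: 9.05
eef_pos: [0.5818, -0.029, 0.1647]
tcp_rot: [0.563, -0.43, -0.56, -0.429]
force: [2.7, -7.5, -4.1]
gripper_width: 0.212
```

Request:
{"api": "arm_command", "payload": {"rotation": [[0,0,0],[0,0,0]], "dp": [[0,0,1],[0,0,1]], "hand": [15,15]}}

```text
t: 9.25
eef_pos: [0.581, -0.0261, 0.1647]
tcp_rot: [0.562, -0.43, -0.561, -0.43]
force: [2.3, -0.4, -2.1]
gripper_width: 0.21
```

Request:
{"api": "arm_command", "payload": {"rotation": [[0,0,0],[0,0,0]], "dp": [[0,0,1],[0,0,1]], "hand": [15,15]}}

```text
t: 9.45
eef_pos: [0.5802, -0.023, 0.1646]
tcp_rot: [-0.561, 0.43, 0.562, 0.43]
force: [2.3, -2.4, -3.1]
gripper_width: 0.208
```

Request:
{"api": "arm_command", "payload": {"rotation": [[0,0,0],[0,0,0]], "dp": [[0,0,1],[0,0,1]], "hand": [15,15]}}

```text
t: 9.65
eef_pos: [0.5797, -0.021, 0.1647]
tcp_rot: [-0.562, 0.43, 0.562, 0.43]
force: [2.4, -2.7, -2.0]
gripper_width: 0.208
```

Request:
{"api": "arm_command", "payload": {"rotation": [[0,0,0],[0,0,0]], "dp": [[0,0,1],[0,0,1]], "hand": [15,15]}}

```text
t: 9.85
eef_pos: [0.5792, -0.0192, 0.1646]
tcp_rot: [0.562, -0.43, -0.562, -0.43]
force: [3.4, -2.0, -1.9]
gripper_width: 0.209
```

Tight spot found on the first pass: about 8 N from y≈-0.043 to -0.031. Continuing to the housing stop.

Request:
{"api": "arm_command", "payload": {"rotation": [[0,0,0],[0,0,0]], "dp": [[0,0,1.5],[0,0,1.5]], "hand": [15,15]}}

```text
t: 10.05
eef_pos: [0.5784, -0.0164, 0.1646]
tcp_rot: [0.562, -0.43, -0.562, -0.43]
force: [3.1, -1.4, -2.5]
gripper_width: 0.206
```

Request:
{"api": "arm_command", "payload": {"rotation": [[0,0,0],[0,0,0]], "dp": [[0,0,1],[0,0,1]], "hand": [15,15]}}

```text
t: 10.25
eef_pos: [0.5779, -0.0145, 0.1646]
tcp_rot: [0.562, -0.43, -0.562, -0.43]
force: [2.8, -1.7, -2.8]
gripper_width: 0.204
```

Request:
{"api": "arm_command", "payload": {"rotation": [[0,0,0],[0,0,0]], "dp": [[0,0.0,1],[0,0,1]], "hand": [15,15]}}

```text
t: 10.45
eef_pos: [0.5774, -0.0126, 0.1647]
tcp_rot: [0.562, -0.43, -0.562, -0.43]
force: [3.2, -0.8, -3.1]
gripper_width: 0.207
```

Request:
{"api": "arm_command", "payload": {"rotation": [[0,0,0],[0,0,0]], "dp": [[0,0,1],[0,0,1]], "hand": [15,15]}}

```text
t: 10.65
eef_pos: [0.5769, -0.0107, 0.1647]
tcp_rot: [0.562, -0.43, -0.562, -0.43]
force: [3.5, -1.5, -3.5]
gripper_width: 0.206
```

Request:
{"api": "arm_command", "payload": {"rotation": [[0,0,0],[0,0,0]], "dp": [[0,-0.3,1],[0,-0.3,1]], "hand": [15,15]}}

```text
t: 10.85
eef_pos: [0.5765, -0.0087, 0.1646]
tcp_rot: [-0.561, 0.43, 0.562, 0.429]
force: [1.8, -2.3, -1.7]
gripper_width: 0.21
```

Request:
{"api": "arm_command", "payload": {"rotation": [[0,0,0],[0,0,0]], "dp": [[0,0,1],[0,0,1]], "hand": [15,15]}}

```text
t: 11.05
eef_pos: [0.576, -0.0067, 0.1646]
tcp_rot: [-0.561, 0.43, 0.562, 0.429]
force: [1.1, -2.3, -1.1]
gripper_width: 0.208
```

```bash
python3 -c "from h import *;st()"
```

```text
t 11.1 s(y) 79.5 x 1.9 z 164.6 | Fy -2.50 Fx 0.50 Fz -1.14 w 19.5
```

Request:
{"api": "arm_command", "payload": {"rotation": [[0,0,0],[0,0,0]], "dp": [[0,0,1],[0,0,1]], "hand": [15,15]}}

```text
t: 11.25
eef_pos: [0.5755, -0.0049, 0.1646]
tcp_rot: [-0.561, 0.43, 0.562, 0.429]
force: [0.2, -3.2, -2.7]
gripper_width: 0.206
```

Request:
{"api": "arm_command", "payload": {"rotation": [[0,0,0],[0,0,0]], "dp": [[0,0,0.7],[0,0,0.7]], "hand": [15,15]}}

```text
t: 11.45
eef_pos: [0.5754, -0.0041, 0.1646]
tcp_rot: [0.562, -0.43, -0.561, -0.429]
force: [-0.8, -5.6, -2.0]
gripper_width: 0.206
```

Request:
{"api": "arm_command", "payload": {"rotation": [[0,0,0],[0,0,0]], "dp": [[0,0,0.7],[0,0,0.3]], "hand": [15,15]}}

```text
t: 11.65
eef_pos: [0.5753, -0.0036, 0.1647]
tcp_rot: [0.562, -0.43, -0.561, -0.429]
force: [-0.4, -5.5, -1.8]
gripper_width: 0.207
```

Request:
{"api": "arm_command", "payload": {"rotation": [[0,0,0],[0,0,0],[0,0,0]], "dp": [[0,0,0.5],[0,0,0],[0,0,0]], "hand": [15,15,15]}}

```text
t: 11.95
eef_pos: [0.5752, -0.0034, 0.1647]
tcp_rot: [0.562, -0.43, -0.561, -0.429]
force: [0.2, -7.8, -1.9]
gripper_width: 0.209
```

Request:
{"api": "arm_command", "payload": {"rotation": [[0,0,0],[0,0,0],[0,0,0]], "dp": [[0,0,0.5],[0,0,0.3],[0,0,0]], "hand": [15,15,15]}}

```text
t: 12.25
eef_pos: [0.575, -0.0029, 0.1646]
tcp_rot: [0.562, -0.431, -0.561, -0.429]
force: [1.8, -7.5, -2.7]
gripper_width: 0.207
```

```bash
python3 - <<'E'
from h import *
st()
for n in("scene","top"):
    s=bot.snapshot(n); cv2.imwrite(f"pics/{n}4.png",cv2.resize(s["frame"][100:290,100:390] ,None,fx=2.7,fy=2.7,interpolation=cv2.INTER_CUBIC))
E
```

```text
t 12.2 s(y) 83.5 x 2.0 z 164.6 | Fy -7.69 Fx -0.23 Fz -2.66 w 19.4
```

View pics/scene4.png

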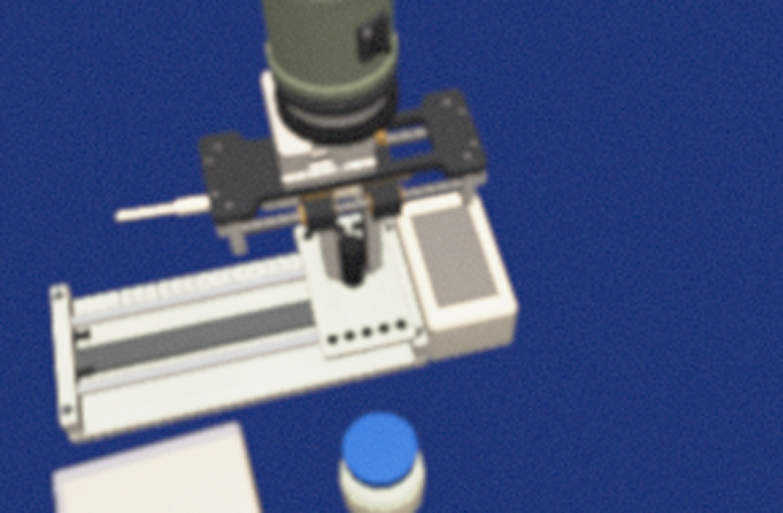

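The plate's right edge, at about (415,300), is at the housing end block, so the carriage is at its stop. One more small press to make sure.

Request:
{"api": "arm_command", "payload": {"rotation": [[0,0,0],[0,0,0],[0,0,0]], "dp": [[0,0,0.6],[0,0,0],[0,0,0]], "hand": [15,15,15]}}

```text
t: 12.65
eef_pos: [0.575, -0.0026, 0.1646]
tcp_rot: [0.563, -0.431, -0.561, -0.429]
force: [0.5, -9.9, -3.1]
gripper_width: 0.204
```

At the stop with 9.9 N, so runner = 0.180 corresponds to a relaxed s of about 80.5 mm. Now reversing.

Request:
{"api": "arm_command", "payload": {"rotation": [[0,0,0],[0,0,0],[0,0,0],[0,0,0],[0,0,0],[0,0,0],[0,0,0],[0,0,0],[0,0,0],[0,0,0],[0,0,0],[0,0,0]], "dp": [[0,0,-1],[0,0,-2],[0,0.02,-2],[0,0.02,-2],[0,0.02,-2],[0,0.02,-2],[0,0.02,-2],[0,0.02,-2],[0,0.02,-2],[0,0.02,-2],[0,0.02,-2],[0,0.02,-1]], "hand": [15,15,15,15,15,15,15,15,15,15,15,15]}}

```text
t: 13.85
eef_pos: [0.5802, -0.0222, 0.1646]
tcp_rot: [-0.561, 0.43, 0.562, 0.43]
force: [-2.9, 1.8, 0.8]
gripper_width: 0.205
```

Request:
{"api": "arm_command", "payload": {"rotation": [[0,0,0],[0,0,0]], "dp": [[0,0.02,-1],[0,0,-1]], "hand": [15,15]}}

```text
t: 14.05
eef_pos: [0.5807, -0.024, 0.1646]
tcp_rot: [-0.561, 0.43, 0.562, 0.43]
force: [-3.6, 0.7, 2.4]
gripper_width: 0.206
```

Request:
{"api": "arm_command", "payload": {"rotation": [[0,0,0],[0,0,0]], "dp": [[0,0.02,-1],[0,0,-1]], "hand": [15,15]}}

```text
t: 14.25
eef_pos: [0.5812, -0.0259, 0.1646]
tcp_rot: [-0.562, 0.43, 0.562, 0.43]
force: [-2.9, 1.4, 2.1]
gripper_width: 0.205
```

Request:
{"api": "arm_command", "payload": {"rotation": [[0,0,0],[0,0,0]], "dp": [[0,0.02,-1],[0,0,-1]], "hand": [15,15]}}

```text
t: 14.45
eef_pos: [0.5817, -0.0278, 0.1646]
tcp_rot: [-0.561, 0.43, 0.562, 0.43]
force: [-2.8, 2.0, 1.1]
gripper_width: 0.21
```

Request:
{"api": "arm_command", "payload": {"rotation": [[0,0,0],[0,0,0]], "dp": [[0,0.02,-1],[0,0,-1]], "hand": [15,15]}}

```text
t: 14.65
eef_pos: [0.5822, -0.0296, 0.1646]
tcp_rot: [-0.561, 0.43, 0.562, 0.43]
force: [-3.3, 2.3, 2.2]
gripper_width: 0.207
```

Request:
{"api": "arm_command", "payload": {"rotation": [[0,0,0],[0,0,0]], "dp": [[0,0.15,-1],[0,0.1,-1]], "hand": [15,15]}}

```text
t: 14.85
eef_pos: [0.5825, -0.031, 0.1646]
tcp_rot: [-0.561, 0.429, 0.562, 0.43]
force: [-3.4, 5.3, 2.5]
gripper_width: 0.208
```

Request:
{"api": "arm_command", "payload": {"rotation": [[0,0,0],[0,0,0]], "dp": [[0,0.02,-1],[0,0,-1]], "hand": [15,15]}}

```text
t: 15.05
eef_pos: [0.5828, -0.0322, 0.1646]
tcp_rot: [-0.561, 0.429, 0.562, 0.43]
force: [-3.9, 7.9, 2.4]
gripper_width: 0.208
```

Request:
{"api": "arm_command", "payload": {"rotation": [[0,0,0],[0,0,0]], "dp": [[0,0.02,-1],[0,0,-1]], "hand": [15,15]}}

```text
t: 15.25
eef_pos: [0.5832, -0.0335, 0.1646]
tcp_rot: [-0.56, 0.429, 0.563, 0.431]
force: [-5.2, 8.3, 3.5]
gripper_width: 0.206
```

Request:
{"api": "arm_command", "payload": {"rotation": [[0,0,0],[0,0,0]], "dp": [[0,0.02,-1],[0,0,-1]], "hand": [15,15]}}

```text
t: 15.45
eef_pos: [0.5837, -0.0354, 0.1646]
tcp_rot: [-0.56, 0.429, 0.563, 0.431]
force: [-3.9, 7.8, 4.9]
gripper_width: 0.207
```

Request:
{"api": "arm_command", "payload": {"rotation": [[0,0,0],[0,0,0]], "dp": [[0,0.02,-1],[0,0,-1]], "hand": [15,15]}}

```text
t: 15.65
eef_pos: [0.5842, -0.0374, 0.1646]
tcp_rot: [-0.56, 0.429, 0.563, 0.431]
force: [-3.0, 8.0, 3.1]
gripper_width: 0.207
```

Request:
{"api": "arm_command", "payload": {"rotation": [[0,0,0],[0,0,0]], "dp": [[0,0.02,-1],[0,0,-1]], "hand": [15,15]}}

```text
t: 15.85
eef_pos: [0.5847, -0.0394, 0.1646]
tcp_rot: [-0.56, 0.429, 0.563, 0.431]
force: [-3.8, 7.7, 2.8]
gripper_width: 0.206
```

Request:
{"api": "arm_command", "payload": {"rotation": [[0,0,0],[0,0,0]], "dp": [[0,0.02,-1],[0,0,-1]], "hand": [15,15]}}

```text
t: 16.05
eef_pos: [0.5853, -0.0413, 0.1646]
tcp_rot: [-0.56, 0.429, 0.563, 0.431]
force: [-3.8, 7.6, 3.4]
gripper_width: 0.208
```

Request:
{"api": "arm_command", "payload": {"rotation": [[0,0,0],[0,0,0]], "dp": [[0,0.02,-1],[0,0,-1]], "hand": [15,15]}}

```text
t: 16.25
eef_pos: [0.5858, -0.0432, 0.1646]
tcp_rot: [-0.561, 0.429, 0.563, 0.431]
force: [-3.9, 8.1, 2.9]
gripper_width: 0.21
```

Request:
{"api": "arm_command", "payload": {"rotation": [[0,0,0],[0,0,0]], "dp": [[0,0.02,-1],[0,0,-1]], "hand": [15,15]}}

```text
t: 16.45
eef_pos: [0.5866, -0.0465, 0.1646]
tcp_rot: [-0.562, 0.429, 0.562, 0.43]
force: [-2.1, 1.4, 1.4]
gripper_width: 0.208
```

Request:
{"api": "arm_command", "payload": {"rotation": [[0,0,0],[0,0,0]], "dp": [[0,0.02,-1],[0,0,-1]], "hand": [15,15]}}

```text
t: 16.65
eef_pos: [0.5874, -0.0494, 0.1646]
tcp_rot: [0.562, -0.43, -0.561, -0.43]
force: [-1.8, 1.8, 0.5]
gripper_width: 0.206
```

Request:
{"api": "arm_command", "payload": {"rotation": [[0,0,0],[0,0,0]], "dp": [[0,0.02,-1],[0,0,-1]], "hand": [15,15]}}

```text
t: 16.85
eef_pos: [0.5879, -0.0513, 0.1646]
tcp_rot: [0.562, -0.43, -0.561, -0.43]
force: [-1.6, 2.9, -0.4]
gripper_width: 0.204
```

Request:
{"api": "arm_command", "payload": {"rotation": [[0,0,0],[0,0,0]], "dp": [[0,0.02,-1],[0,0,-1]], "hand": [15,15]}}

```text
t: 17.05
eef_pos: [0.5883, -0.0531, 0.1646]
tcp_rot: [0.562, -0.43, -0.561, -0.43]
force: [-0.7, 1.2, 0.1]
gripper_width: 0.207
```

Both passes agree on a tight spot from about y=-0.042 to -0.030, so the relaxed middle is at y≈-0.036. Going on to the open-end stop, expected at y≈-0.180.

Request:
{"api": "arm_command", "payload": {"rotation": [[0,0,0],[0,0,0],[0,0,0],[0,0,0],[0,0,0],[0,0,0],[0,0,0],[0,0,0],[0,0,0],[0,0,0],[0,0,0],[0,0,0],[0,0,0],[0,0,0],[0,0,0]], "dp": [[0,0.02,-2],[0,0.02,-3],[0,0.02,-3],[0,0.02,-3],[0,0.02,-3],[0,0.02,-3],[0,0.02,-3],[0,0.02,-3],[0,0.02,-3],[0,0.02,-3],[0,0.02,-3],[0,0.02,-3],[0,0.02,-3],[0,0.02,-3],[0,0.02,-3]], "hand": [15,15,15,15,15,15,15,15,15,15,15,15,15,15,15]}}

```text
t: 18.55
eef_pos: [0.5996, -0.0957, 0.1647]
tcp_rot: [0.562, -0.43, -0.561, -0.43]
force: [3.6, 2.9, -2.9]
gripper_width: 0.205
```

```bash
python3 -c "from h import *;st()"
```

```text
t 18.6 s(y) -12.5 x 1.4 z 164.7 | Fy 1.88 Fx 4.23 Fz -2.85 w 19.2
```

Request:
{"api": "arm_command", "payload": {"rotation": [[0,0,0],[0,0,0],[0,0,0],[0,0,0],[0,0,0],[0,0,0],[0,0,0],[0,0,0],[0,0,0],[0,0,0],[0,0,0],[0,0,0],[0,0,0],[0,0,0],[0,0,0]], "dp": [[0,-0.1,-3],[0,-0.1,-3],[0,-0.1,-3],[0,-0.05,-3],[0,0,-3],[0,0,-3],[0,0,-3],[0,0,-3],[0,0,-3],[0,0,-3],[0,0,-3],[0,0,-3],[0,0,-3],[0,0,-3],[0,0,-3]], "hand": [15,15,15,15,15,15,15,15,15,15,15,15,15,15,15]}}

```text
t: 20.05
eef_pos: [0.6114, -0.1391, 0.1646]
tcp_rot: [-0.562, 0.43, 0.562, 0.43]
force: [1.6, 2.2, -1.3]
gripper_width: 0.215
```

```bash
python3 -c "from h import *;st()"
```

```text
t 20.1 s(y) -57.5 x 1.4 z 164.6 | Fy 1.73 Fx 2.15 Fz -1.25 w 20.2
```

Stop expected at s≈-100. 36 mm coarse, then fine.

Request:
{"api": "arm_command", "payload": {"rotation": [[0,0,0],[0,0,0],[0,0,0],[0,0,0],[0,0,0],[0,0,0],[0,0,0],[0,0,0],[0,0,0],[0,0,0],[0,0,0],[0,0,0],[0,0,0]], "dp": [[0,-0.05,-3],[0,-0.05,-3],[0,0,-3],[0,0,-3],[0,0,-3],[0,0,-3],[0,0,-3],[0,0,-3],[0,0,-3],[0,0,-3],[0,0,-3],[0,0,-2],[0,0,-1]], "hand": [15,15,15,15,15,15,15,15,15,15,15,15,15]}}

```text
t: 21.35
eef_pos: [0.6209, -0.174, 0.1646]
tcp_rot: [-0.562, 0.43, 0.562, 0.43]
force: [-1.9, 2.1, 0.3]
gripper_width: 0.204
```

Request:
{"api": "arm_command", "payload": {"rotation": [[0,0,0],[0,0,0]], "dp": [[0,0,-1],[0,0,-1]], "hand": [15,15]}}

```text
t: 21.55
eef_pos: [0.6213, -0.1756, 0.1646]
tcp_rot: [-0.561, 0.43, 0.562, 0.43]
force: [-2.0, 1.2, 0.3]
gripper_width: 0.21
```

```bash
python3 -c "from h import *;st()"
```

```text
t 21.6 s(y) -95.3 x 1.4 z 164.6 | Fy 1.74 Fx -1.64 Fz 0.26 w 19.7
```

Request:
{"api": "arm_command", "payload": {"rotation": [[0,0,0],[0,0,0]], "dp": [[0,0,-1],[0,0,-1]], "hand": [15,15]}}

```text
t: 21.75
eef_pos: [0.6218, -0.1775, 0.1646]
tcp_rot: [-0.561, 0.43, 0.562, 0.43]
force: [-1.5, 1.9, 0.6]
gripper_width: 0.207
```

Request:
{"api": "arm_command", "payload": {"rotation": [[0,0,0],[0,0,0]], "dp": [[0,0,-1],[0,0,-1]], "hand": [15,15]}}

```text
t: 21.95
eef_pos: [0.6224, -0.1795, 0.1647]
tcp_rot: [-0.561, 0.43, 0.562, 0.43]
force: [-2.2, 1.5, 0.6]
gripper_width: 0.202
```

Request:
{"api": "arm_command", "payload": {"rotation": [[0,0,0],[0,0,0]], "dp": [[0,0,-0.7],[0,0,-0.7]], "hand": [15,15]}}

```text
t: 22.15
eef_pos: [0.6228, -0.1808, 0.1646]
tcp_rot: [-0.561, 0.43, 0.562, 0.43]
force: [-3.6, 2.5, 0.6]
gripper_width: 0.205
```

Request:
{"api": "arm_command", "payload": {"rotation": [[0,0,0],[0,0,0]], "dp": [[0,0.1,-0.7],[0,0.1,-0.7]], "hand": [15,15]}}

```text
t: 22.35
eef_pos: [0.6229, -0.1817, 0.1646]
tcp_rot: [-0.561, 0.429, 0.562, 0.43]
force: [-3.7, 3.8, 2.1]
gripper_width: 0.206
```

Request:
{"api": "arm_command", "payload": {"rotation": [[0,0,0],[0,0,0]], "dp": [[0,0,-0.5],[0,0,-0.5]], "hand": [15,15]}}

```text
t: 22.55
eef_pos: [0.6231, -0.1822, 0.1646]
tcp_rot: [-0.561, 0.429, 0.562, 0.43]
force: [-3.7, 6.8, 3.0]
gripper_width: 0.208
```

Request:
{"api": "arm_command", "payload": {"rotation": [[0,0,0],[0,0,0],[0,0,0]], "dp": [[0,0,-0.5],[0,0,-0.3],[0,0,0]], "hand": [15,15,15]}}

```text
t: 22.85
eef_pos: [0.6232, -0.1825, 0.1646]
tcp_rot: [-0.561, 0.429, 0.563, 0.43]
force: [-3.9, 5.8, 2.6]
gripper_width: 0.208
```

Request:
{"api": "arm_command", "payload": {"rotation": [[0,0,0],[0,0,0],[0,0,0]], "dp": [[0,0,-0.3],[0,0,-0.2],[0,0,0]], "hand": [15,15,15]}}

```text
t: 23.15
eef_pos: [0.6233, -0.1828, 0.1646]
tcp_rot: [-0.561, 0.429, 0.563, 0.43]
force: [-3.8, 7.0, 3.4]
gripper_width: 0.207
```

```bash
python3 - <<'E'
from h import *
st()
s=bot.snapshot("scene"); cv2.imwrite("pics/scene5.png",cv2.resize(s["frame"][100:290,80:320],None,fx=3,fy=3,interpolation=cv2.INTER_CUBIC))
E
```

```text
t 23.1 s(y) -102.7 x 1.4 z 164.6 | Fy 7.70 Fx -1.83 Fz 3.43 w 19.4
```

View pics/scene5.png

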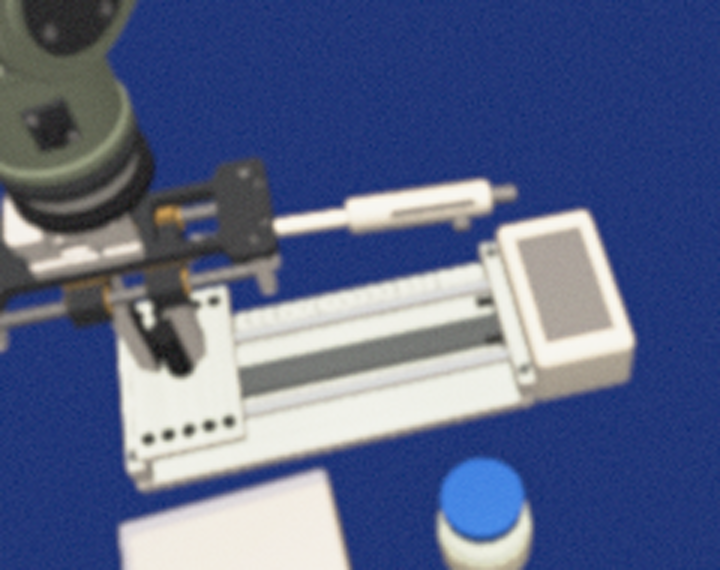

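The carriage is against the open-end block. Relaxed s is -100.1 here versus +80.5 at the other stop, which gives 180.6 mm of travel and matches the 180 mm stroke. Tight-spot middle is at s≈49.3. Going back.

Request:
{"api": "arm_command", "payload": {"rotation": [[0,0,0],[0,0,0],[0,0,0],[0,0,0],[0,0,0],[0,0,0],[0,0,0],[0,0,0],[0,0,0],[0,0,0],[0,0,0],[0,0,0],[0,0,0],[0,0,0],[0,0,0],[0,0,0],[0,0,0],[0,0,0]], "dp": [[0,0.1,1],[0,0.1,2],[0,0,3],[0,0,3],[0,0,3],[0,0,3],[0,0,3],[0,0,3],[0,0,3],[0,0,3],[0,0,3],[0,0,3],[0,0,3],[0,0,3],[0,0,3],[0,0,3],[0,0,3],[0,0,3]], "hand": [15,15,15,15,15,15,15,15,15,15,15,15,15,15,15,15,15,15]}}

```text
t: 25.0
eef_pos: [0.6102, -0.1349, 0.1647]
tcp_rot: [0.562, -0.43, -0.561, -0.43]
force: [1.3, -3.0, -2.9]
gripper_width: 0.208
```

```bash
python3 -c "from h import *;st()"
```

```text
t 25.0 s(y) -53.1 x 1.3 z 164.7 | Fy -3.26 Fx 0.49 Fz -2.87 w 19.6
```

Request:
{"api": "arm_command", "payload": {"rotation": [[0,0,0],[0,0,0],[0,0,0],[0,0,0],[0,0,0],[0,0,0],[0,0,0],[0,0,0],[0,0,0],[0,0,0],[0,0,0],[0,0,0],[0,0,0],[0,0,0],[0,0,0]], "dp": [[0,0,3],[0,0,3],[0,0,3],[0,0,3],[0,0,3],[0,0,3],[0,0,3],[0,0,3],[0,0,3],[0,0,3],[0,0,3],[0,0,3],[0,0,3],[0,0,3],[0,0,3]], "hand": [15,15,15,15,15,15,15,15,15,15,15,15,15,15,15]}}

```text
t: 26.5
eef_pos: [0.5985, -0.0915, 0.1647]
tcp_rot: [0.562, -0.43, -0.561, -0.43]
force: [4.5, -1.8, -6.0]
gripper_width: 0.208
```

```bash
python3 -c "from h import *;st()"
```

```text
t 26.5 s(y) -8.1 x 1.4 z 164.7 | Fy -2.88 Fx 3.84 Fz -5.97 w 19.5
```

Request:
{"api": "arm_command", "payload": {"rotation": [[0,0,0],[0,0,0],[0,0,0],[0,0,0],[0,0,0],[0,0,0],[0,0,0],[0,0,0],[0,0,0],[0,0,0],[0,0,0],[0,0,0],[0,0,0],[0,0,0],[0,0,0],[0,0,0]], "dp": [[0,-0.1,3],[0,-0.1,3],[0,-0.1,3],[0,0,3],[0,0,3],[0,0,3],[0,0,3],[0,0,3],[0,0,3],[0,0,3],[0,0,3],[0,0,3],[0,0,3],[0,0,3],[0,0,2],[0,0,2]], "hand": [15,15,15,15,15,15,15,15,15,15,15,15,15,15,15,15]}}

```text
t: 28.1
eef_pos: [0.5866, -0.047, 0.1647]
tcp_rot: [-0.562, 0.43, 0.562, 0.43]
force: [3.7, 0.0, -5.1]
gripper_width: 0.209
```

```bash
python3 -c "from h import *;st()"
```

```text
t 28.1 s(y) 37.9 x 1.6 z 164.7 | Fy -0.93 Fx 3.53 Fz -5.08 w 19.7
```

Request:
{"api": "arm_command", "payload": {"rotation": [[0,0,0],[0,0,0],[0,0,0]], "dp": [[0,-0.1,1],[0,-0.1,1],[0,0,1]], "hand": [15,15,15]}}

```text
t: 28.4
eef_pos: [0.5859, -0.0443, 0.1647]
tcp_rot: [-0.562, 0.43, 0.562, 0.43]
force: [3.4, -2.1, -4.2]
gripper_width: 0.21
```

Request:
{"api": "arm_command", "payload": {"rotation": [[0,0,0]], "dp": [[0,0,1]], "hand": [15]}}

```text
t: 28.5
eef_pos: [0.5857, -0.0433, 0.1647]
tcp_rot: [-0.562, 0.43, 0.562, 0.43]
force: [2.9, -1.8, -3.5]
gripper_width: 0.207
```

Request:
{"api": "arm_command", "payload": {"rotation": [[0,0,0]], "dp": [[0,0,1]], "hand": [15]}}

```text
t: 28.6
eef_pos: [0.5854, -0.0425, 0.1647]
tcp_rot: [0.562, -0.43, -0.562, -0.43]
force: [3.1, -2.3, -5.4]
gripper_width: 0.207
```

Request:
{"api": "arm_command", "payload": {"rotation": [[0,0,0]], "dp": [[0,0,1]], "hand": [15]}}

```text
t: 28.7
eef_pos: [0.5852, -0.0418, 0.1647]
tcp_rot: [0.562, -0.43, -0.561, -0.429]
force: [3.5, -2.3, -4.3]
gripper_width: 0.207
```

Request:
{"api": "arm_command", "payload": {"rotation": [[0,0,0]], "dp": [[0,0,1]], "hand": [15]}}

```text
t: 28.8
eef_pos: [0.5851, -0.0411, 0.1647]
tcp_rot: [0.562, -0.43, -0.561, -0.429]
force: [4.4, -4.9, -4.9]
gripper_width: 0.205
```

Request:
{"api": "arm_command", "payload": {"rotation": [[0,0,0]], "dp": [[0,0,1]], "hand": [15]}}

```text
t: 28.9
eef_pos: [0.5849, -0.0405, 0.1647]
tcp_rot: [0.562, -0.43, -0.561, -0.429]
force: [4.5, -6.1, -5.4]
gripper_width: 0.207
```

Request:
{"api": "arm_command", "payload": {"rotation": [[0,0,0]], "dp": [[0,0,1]], "hand": [15]}}

```text
t: 29.0
eef_pos: [0.5847, -0.0399, 0.1647]
tcp_rot: [0.563, -0.43, -0.561, -0.429]
force: [4.7, -6.9, -5.2]
gripper_width: 0.209
```

Request:
{"api": "arm_command", "payload": {"rotation": [[0,0,0]], "dp": [[0,0,1]], "hand": [15]}}

```text
t: 29.1
eef_pos: [0.5846, -0.0393, 0.1647]
tcp_rot: [0.563, -0.43, -0.56, -0.429]
force: [4.3, -7.5, -6.8]
gripper_width: 0.21
```

Request:
{"api": "arm_command", "payload": {"rotation": [[0,0,0]], "dp": [[0,0,1]], "hand": [15]}}

```text
t: 29.2
eef_pos: [0.5844, -0.0386, 0.1647]
tcp_rot: [0.563, -0.431, -0.56, -0.429]
force: [4.3, -7.1, -6.3]
gripper_width: 0.208
```

```bash
python3 -c "from h import *;st()"
```

```text
t 29.2 s(y) 46.6 x 1.7 z 164.7 | Fy -7.97 Fx 2.27 Fz -6.26 w 19.6
```

Request:
{"api": "arm_command", "payload": {"rotation": [[0,0,0],[0,0,0],[0,0,0],[0,0,0],[0,0,0],[0,0,0]], "dp": [[0,-0.1,1],[0,0,1],[0,0,1],[0,0,1],[0,0,1],[0,0,0.3]], "hand": [15,15,15,15,15,15]}}

```text
t: 29.8
eef_pos: [0.583, -0.0333, 0.1647]
tcp_rot: [0.563, -0.431, -0.56, -0.429]
force: [3.7, -7.3, -5.6]
gripper_width: 0.206
```

```bash
python3 -c "from h import *;st()"
```

```text
t 29.8 s(y) 52.0 x 1.7 z 164.7 | Fy -7.97 Fx 1.65 Fz -5.63 w 19.4
```

Request:
{"api": "arm_command", "payload": {"rotation": [[0,0,0],[0,0,0],[0,0,0],[0,0,0],[0,0,0]], "dp": [[0,0,-1],[0,0,-1],[0,0,-1],[0,0,0],[0,0,0]], "hand": [15,15,15,15,15]}}

```text
t: 30.3
eef_pos: [0.5834, -0.0347, 0.1647]
tcp_rot: [0.562, -0.43, -0.561, -0.429]
force: [4.2, -4.0, -3.7]
gripper_width: 0.206
```

```bash
python3 -c "from h import *;st()"
```

```text
t 30.3 s(y) 50.6 x 1.7 z 164.7 | Fy -4.93 Fx 3.01 Fz -3.73 w 19.4
```

Request:
{"api": "arm_command", "payload": {"rotation": [[0,0,0],[0,0,0],[0,0,0],[0,0,0],[0,0,0]], "dp": [[0,0,-1],[0,0,-1],[0,0,-0.7],[0,0,0],[0,0,0]], "hand": [15,15,15,15,15]}}

```text
t: 30.8
eef_pos: [0.5839, -0.0364, 0.1647]
tcp_rot: [-0.561, 0.43, 0.562, 0.43]
force: [1.0, -0.4, -0.7]
gripper_width: 0.207
```

```bash
python3 -c "from h import *;st()"
```

```text
t 30.8 s(y) 48.8 x 1.8 z 164.7 | Fy -0.67 Fx 0.89 Fz -0.67 w 19.4
```

Relaxed at s≈48.8 with residual force under 1 N. Releasing.

Request:
{"api": "arm_command", "payload": {"rotation": [[0,0,0],[0,0,0],[0,0,0],[0,0,0],[0,0,0],[0,0,0],[0,0,0],[0,0,0],[0,0,0],[0,0,0]], "dp": [[0,0,0],[0,0,0],[0,0,0],[0,0,0],[0,0,0],[0,0,0],[0,0,0],[0,0,0],[0,0,0],[0,0,0]], "hand": [22,24,27,30,35,40,45,50,55,60]}}

```text
t: 31.8
eef_pos: [0.5841, -0.0369, 0.1646]
tcp_rot: [-0.562, 0.43, 0.562, 0.43]
force: [-0.3, -0.8, -0.1]
gripper_width: 0.625
```

Request:
{"api": "arm_command", "payload": {"rotation": [[0,0,0],[0,0,0],[0,0,0],[0,0,0],[0,0,0],[0,0,0],[0,0,0],[0,0,0],[0,0,0],[0,0,0]], "dp": [[-5,0,0],[-10,0,0],[-15,0,0],[-20,0,0],[-20,0,0],[-20,0,0],[-15,0,0],[-5,0,0],[0,0,0],[0,0,0]], "hand": [60,60,60,60,60,60,60,60,60,60]}}

```text
t: 32.8
eef_pos: [0.5837, -0.0368, 0.2739]
tcp_rot: [-0.561, 0.43, 0.562, 0.429]
force: [-0.5, 0.3, 0.3]
gripper_width: 0.637
```

```bash
python3 - <<'E'
from h import *
st()
s=bot.snapshot("scene"); cv2.imwrite("pics/scene6.png",cv2.resize(s["frame"][100:330,80:320],None,fx=2.5,fy=2.5,interpolation=cv2.INTER_CUBIC))
f=s["frame"].astype(int);x,y,w,h=190,185,60,45
m=(f[y:y+h,x:x+w].max(2)<60).astype(np.uint8);n,l,q,c=cv2.connectedComponentsWithStats(m)
for i in range(1,n):
    if q[i,4]>30:
        P=onz(s,c[i]+[x,y],.075);print(q[i],c[i]+[x,y],P,"s(mm) rel start",(P-[.5935,-.0847,.075])@YS*1000)
E
```

```text
t 32.8 s(y) 48.5 x 1.4 z 273.9 | Fy 0.45 Fx -0.35 Fz 0.31 w 59.9
[ 19   6   9  18 100] [213.08 199.82] [ 0.58148036 -0.03715136  0.075     ] s(mm) rel start 49.03664259242287
```

View pics/scene6.png

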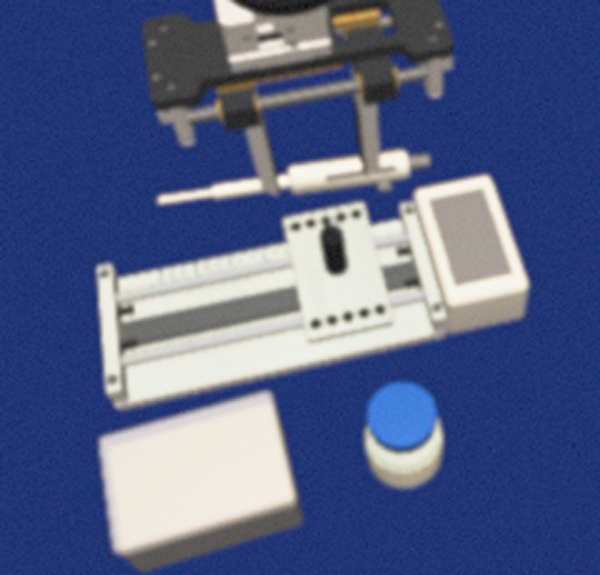

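The gripper is clear above. The post stands free at pixel (213,200), measured at s≈49.0 mm, where I meant to leave it (49.3). The tip box, jar and pipette look unmoved.

```bash
python3 -c "
from plant import bot
print(bot.hand_in())"
```

```text
the job is handed in; nothing more can be done
None
```

I stroked the carriage to the housing stop, then to the open-end stop. I left it released in the middle of the tight spot and handed in at about 33 s; no verdict is reported.

- **Stops:** I pressed with about 10 N at the housing end and 8 N at the open end, below the 15 N limit. The two stops came out 180.6 mm apart, against the nominal 180 mm.
- **Tight spot:** drag was about 8–9 N there against 2 N elsewhere. Allowing for spring deflection, passes in both directions put it at about 142.5 to 155 mm of runner travel, middle about 149 mm. That is about 12.5 mm long, slightly less than the 15 mm stated.
- **Final position:** I eased the springs until the push along the rails was about 0.7 N (about 0.2 mm of spring shift), then let go and lifted clear. The last picture puts the post within about 0.5 mm of that middle, with tool force near zero.
- **Other things on the bench:** the tip box, jar and pipette looked unmoved by eye; I did not re-measure their positions.
- **Disagreement:** sideways and vertical forces on the tool drifted by up to about 4 N and 7 N while gripping, because the stage angle was off slightly. I corrected this in small steps on the way.

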